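Put stray dialysis supplies back in their stock trays

ROBOT

A 6-joint arm with a two-finger parallel gripper is mounted at the origin on the work surface. World frame = base frame: x ahead of the robot, y to its left, z up, the work surface at z = 0. Lengths are in m, angles in degrees, forces in N, time in s.
With the tool pointing down it reaches from about 0.4 to 0.825 m from the base axis. Payload 7 kg.
Tool frame: the origin (TCP) lies at the very end of the fingers, on their centre line; the grasp point (between the pads) lies 19 mm behind it; z points along the fingers, y is the direction in which the jaws open and shut (so a half turn about z gives the same grasp; the last joint's range is limited). The gripper opens to 88 mm and grips with 3 to 60 N. Pads are 19 mm wide; open, the fingers measure 130 mm over their backs; the gripper's body (78 mm by 193 mm) begins 47 mm behind the grasp point.
Start: joints at [-57.004, 20.546, 0.682, 0, -70.136, -16.507], TCP at [0.192, -0.647, 0.227] pointing down, gripper open.
Joint ranges: [-176.03, 176.03], [-82.01, 121.73], [-58.28, 71.71], [-173.87, 95.51], [-174.79, -0.11], [-173.66, 173.66]. Speed limits (degrees/s): [136.94, 136.94, 172.46, 180, 180, 180].

INTERFACE

Orientations are given as [roll, pitch, yaw] about the fixed x, y, z axes, in that order (R = Rz(yaw) Ry(pitch) Rx(roll)).
In Python, from plant import ctrl gives the robot as it stands.
- The arm moves only by the tool move_arm, never from a script. Its argument "increments" is a list of rows, each a list of 2 entries, a list of its own where there are three numbers: the shift along the world's x, y, z in mm, then the turn about the world's z in rad. A call has exactly 8 rows; each row shifts and turns the pose as measured when the row begins; what a row does not reach is not made up. A row lasts 1/10 s, in which the tool goes at most 50 mm and 8.59 degrees, less where a joint would pass 70% of its speed; a pose out of reach is approached as far as the arm can. A call with a gripper value outside its range is refused whole. "jaw" is the gripper command: -1 is shut, 1 is fully open, values between are in proportion, set as the call begins (left out, the last holds). The fingers move at their own pace and stop on an object; the grip force is fixed at half the most. Time passes only in rows, so rows that do not move let the fingers close, or fill a call up. It gives the time, the measured TCP pose, the force and the opening at its end, in the units of the state.
- ctrl.get_obs(): the state, without advancing time (a new reading comes with each control period).
- ctrl.snapshot(name): name is "side" or "top" or "wrist"; returns a dict with "color" (400x640x3 uint8, red, green, blue), "fx", "fy", "cx", "cy" (pixels), "D" ([k1, k2, p1, p2, k3] as OpenCV has them; the pictures are not rectified), "R" (3x3) and "t" (3): a world point X has camera coordinates R X + t. Camera axes: x right, y down, z forward; pixel columns grow to the right and rows downward; lengths in m; the calibration is good to about 2 mm. A picture is of the moment at which its call begins. There is no depth.
- ctrl.close_job(): hands the job in, once; it reports no verdict.
The state is a dict: "clock": time; "joint_pos": joint angles; "qvel": joint speeds; "tau": joint torques, N m; "tool_pos": TCP position; "orientation": TCP orientation; "force": force on the tool from outside, world axes, zero at the start; "moment": the same for the moment, N m; "opening": finger opening in m.
Only numpy, scipy, OpenCV 4.12 (cv2) and the standard library are available. Lean on these libraries where they do the work, as an engineer would, in place of code of your own. Each camera call takes 0.05 s, during which the arm holds its last target.

TASK

Five supplies have been left on the dialysis bay's worktop: put each into the free half of the stock tray that already holds its kind. The two small vials and the large vial must stand upright on the tray floor, and the syringe and the tubing clamp must lie flat on it, parallel to the ones already there. The vials are glass, so set them down and do not drop them; leave the pulse oximeter where it lies, and let go of everything at the end.

Things in the scene. Friction and masses are not known exactly. Their poses are not given: they have to be found in the camera images.
- small_vial_a: Small glass injection vial with a paper label, aluminium crimp and grey cap, standing upright: body 24 mm in diameter up to 36 mm high, then a narrower neck and crimp (20 mm wide), 52 mm high in all, about 26 g. One of two alike. Origin: centre of its underside, z up.
- small_vial_b: Small glass injection vial with a paper label, aluminium crimp and grey cap, standing upright: body 24 mm in diameter up to 36 mm high, then a narrower neck and crimp (20 mm wide), 52 mm high in all, about 26 g. One of two alike. Origin: centre of its underside, z up.
- large_vial: Large glass injection vial with a paper label, aluminium crimp and grey cap, standing upright: body 42 mm in diameter up to 50 mm high, then a narrower neck and crimp (23 mm wide), 73 mm high in all, about 90 g. Origin: centre of its underside, z up.
- syringe: Capped 20 ml syringe with black stopper, lying flat, about 35 g: barrel 21 mm in diameter, x = -42 to 42 mm; finger flange 34 mm wide (y) at x = -43 mm stops it rolling; thumb plate at x = -65, tip cap to x = +60 mm. Origin: on the barrel's axis at its middle; x towards the tip cap, z up. Grip across the barrel at the origin.
- clamp: Steel tubing clamp (locking forceps), closed, lying flat, 9 mm thick, 146 mm long, about 70 g: two finger rings at the -x end (52 mm wide in y, x = -73 to -43), shanks together 14 mm wide up to x = 25, jaws 12 mm wide up to x = 73 mm. Origin: middle of its length and thickness; x towards the jaws, z up. Grip across the shanks at the origin.
- tray_small: Fixed open blue stock tray on the table, 164 (x) x 160 (y) x 40 mm high outside, walls and floor 3 mm; the four differ only in stock. Origin: centre of its underside; x away from the robot, y to its left, turned up to 7 degrees. Far half: fixed stock, nine small vials standing in two rows. Free near half: x = -79 to 24 mm, y = -77 to 77 mm.
- tray_large: Fixed open blue stock tray on the table, 164 (x) x 160 (y) x 40 mm high outside, walls and floor 3 mm; the four differ only in stock. Origin: centre of its underside; x away from the robot, y to its left, turned up to 7 degrees. Far half: fixed stock, three large vials standing in a row, 73 mm high above the floor. Free near half: x = -79 to 33 mm, y = -77 to 77 mm.
- tray_syringe: Fixed open blue stock tray on the table, 164 (x) x 160 (y) x 40 mm high outside, walls and floor 3 mm; the four differ only in stock. Origin: centre of its underside; x away from the robot, y to its left, turned up to 7 degrees. Far half: fixed stock, two syringes lying along the tray's y. Free near half: x = -79 to 19 mm, y = -77 to 77 mm.
- tray_clamp: Fixed open blue stock tray on the table, 164 (x) x 160 (y) x 40 mm high outside, walls and floor 3 mm; the four differ only in stock. Origin: centre of its underside; x away from the robot, y to its left, turned up to 7 degrees. Far half: fixed stock, two tubing clamps lying along the tray's y, one on the other. Free near half: x = -79 to 21 mm, y = -77 to 77 mm.
- oximeter: Finger pulse oximeter, a rounded grey and white clip 60 (its x) x 34 x 33 mm high with a small dark screen, lying loose among the supplies. Not to be moved. Origin: centre of its underside.

How it is judged (in metres and radians):
At the end, for the whole second after the job is handed in: Each thing released, at rest, in the free near half of its kind's tray (tray x under 30 mm) with its underside within 6 mm of the floor; vials upright within 7 degrees, axes 11 mm clear of the walls; syringe and clamp flat, along tray y within 20 degrees, origins within 35 mm of its centre in y (angle between each of small_vial_a, small_vial_b, large_vial's own z axis and vertical below 0.12 rad and x of small_vial_a in the frame of tray_small between -0.068 and 0.03 m and y of small_vial_a in the frame of tray_small between -0.066 and 0.066 m and z of small_vial_a in the frame of tray_small between -0.003 and 0.009 m and linear speed of each of small_vial_a, small_vial_b, large_vial, syringe, clamp below 0.02 m/s and contact force between the fingers and small_vial_a below 0.1 N and x of small_vial_b in the frame of tray_small between -0.068 and 0.03 m and y of small_vial_b in the frame of tray_small between -0.066 and 0.066 m and z of small_vial_b in the frame of tray_small between -0.003 and 0.009 m and contact force between the fingers and small_vial_b below 0.1 N and x of large_vial in the frame of tray_large between -0.068 and 0.03 m and y of large_vial in the frame of tray_large between -0.066 and 0.066 m and z of large_vial in the frame of tray_large between -0.003 and 0.009 m and contact force between the fingers and large_vial below 0.1 N and x of syringe in the frame of tray_syringe between -0.075 and 0.03 m and y of syringe in the frame of tray_syringe between -0.035 and 0.035 m and z of syringe in the frame of tray_syringe between 0.0075 and 0.0195 m and contact force between the fingers and syringe below 0.1 N and angle between the x axis of syringe and the y axis of tray_syringe, either way round below 0.35 rad and angle between each of syringe, clamp's own x axis and vertical above 1.45 rad and x of clamp in the frame of tray_clamp between -0.075 and 0.03 m and y of clamp in the frame of tray_clamp between -0.035 and 0.035 m and z of clamp in the frame of tray_clamp between 0.0015 and 0.0135 m and contact force between the fingers and clamp below 0.1 N and angle between the x axis of clamp and the y axis of tray_clamp, either way round below 0.35 rad); the robot touches nothing.
It fails at once if the pulse oximeter is moved by more than 25 mm (distance of oximeter from where it was at the start of the episode above 0.025 m).
It fails at once if a glass vial (small_vial_a) is dropped or thrown: faster than 0.7 m/s (a fall of 25 mm) with the fingers off it (linear speed of small_vial_a above 0.7 m/s and contact force between the fingers and small_vial_a below 0.05 N).
It fails at once if a glass vial (small_vial_b) is dropped or thrown: faster than 0.7 m/s (a fall of 25 mm) with the fingers off it (linear speed of small_vial_b above 0.7 m/s and contact force between the fingers and small_vial_b below 0.05 N).
It fails at once if a glass vial (large_vial) is dropped or thrown: faster than 0.7 m/s (a fall of 25 mm) with the fingers off it (linear speed of large_vial above 0.7 m/s and contact force between the fingers and large_vial below 0.05 N).
It also fails if it takes over 128 s, if anything falls off the work surface, if the arm or the gripper's body presses on something with over 40 N, if the wrist force passes 120 N, or if a joint passes its speed limit or range.

## Working session

There is one attempt and no reset: what is moved stays moved. The work goes in short steps, Python scripts to look and compute and a tool call to move; the robot and the scene stay as the last step left them, time stands still between calls to the robot, and variables do not carry over. Pictures are saved under pics/ and viewed, and the job is handed in when it is done.

Besides the shell and the picture viewer there is one more tool, called after "Request:" in YAML: its name, and indented under it one key for each argument. move_arm: Moves the arm, as the interface text tells. Its arguments: {"type":"object","properties":{"increments":{"type":"array","items":{"type":"array"}},"jaw":{"type":"number"}},"required":["increments"]}

```bash
ls -la; mkdir -p pics; python3 - <<'E'
from plant import ctrl
import cv2
print(ctrl.get_obs())
for n in("side","top","wrist"):
    s=ctrl.snapshot(n); cv2.imwrite(f"pics/{n}0.png",s["color"][:,:,::-1])
    print(n,{k:s[k] for k in s if k!="color"})
E
```

```text
total 12
drwxr-xr-x  3 agent agent 4096 Dec  7 07:19 .
drwxr-xr-x 23 root  root  4096 Dec  7 07:19 ..
drwxr-xr-x  2 agent agent 4096 Dec  7 07:19 pics
{'clock': 0.0, 'joint_pos': array([-5.70042892e+01,  2.05902488e+01,  6.34412491e-01, -1.86736009e-02,
       -7.01344697e+01, -1.65060701e+01]), 'qvel': array([ 0.11765333, -0.02024326, -0.01130559, -0.00568202, -0.05794008,
        0.05264797]), 'tau': array([-3.29181212e-04, -5.82721174e+01,  2.93075484e+01,  6.99774876e+00,
        7.04835678e-03, -1.70997755e-04]), 'tool_pos': array([ 0.1914199 , -0.64679676,  0.22564546]), 'orientation': array([ 1.79908428e+02, -8.82869286e-03, -1.63516712e+02]), 'force': array([-0.25171063, -1.07085027, -0.10772571]), 'moment': array([ 0.01246094, -0.03599787,  0.00173591]), 'opening': 0.087600710186949}
side {'fx': 377.64212618713185, 'fy': 377.64212618713185, 'cx': 317.05109780042307, 'cy': 197.64152751971372, 'D': array([0.02793149, 0.        , 0.        , 0.        , 0.        ]), 'R': array([[ 0.78761912, -0.61582116, -0.0205041 ],
       [-0.41208157, -0.50171791, -0.76057079],
       [ 0.
[... 169 characters left out ...]
144, 'cy': 207.2461925415779, 'D': array([-0.07118966,  0.        ,  0.        ,  0.        ,  0.        ]), 'R': array([[-0.01503305, -0.99980321,  0.01294443],
       [-0.99812552,  0.01423721, -0.05952102],
       [ 0.05932501, -0.01381494, -0.99814312]]), 't': array([-0.00263527,  0.54071647,  0.90693001])}
wrist {'fx': 295.143007876994, 'fy': 295.143007876994, 'cx': 319.1569256298741, 'cy': 200.3533056946562, 'D': array([-0.04050674,  0.        ,  0.        ,  0.        ,  0.        ]), 'R': array([[-0.28339566,  0.95900198,  0.0014513 ],
       [ 0.91853173,  0.27100064,  0.28785087],
       [ 0.27565625,  0.08290875, -0.95767415]]), 't': array([ 0.67320234, -0.03698655,  0.39144938])}
```

View pics/side0.png

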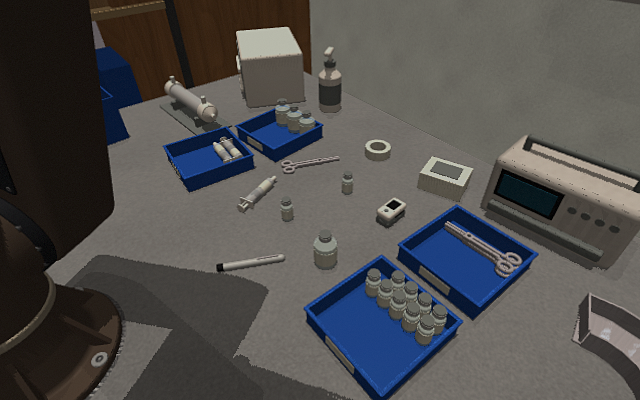

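View pics/top0.png

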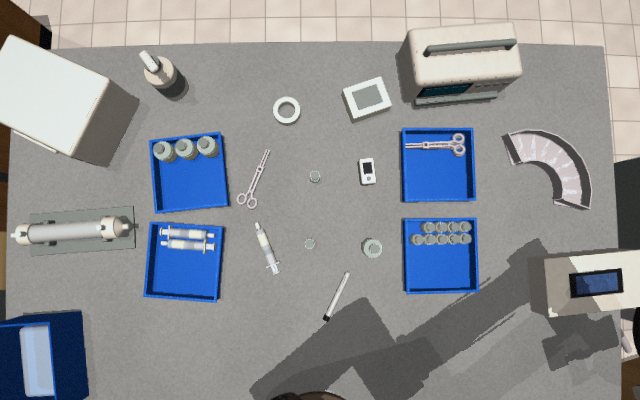

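View pics/wrist0.png

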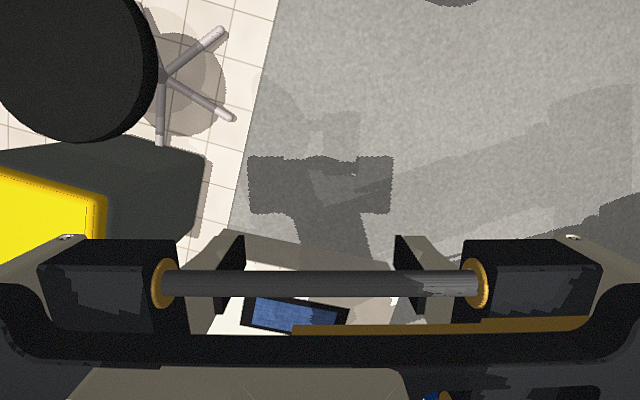

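```bash
cat > h.py <<'E'
import numpy as np, cv2
from plant import ctrl
def K(s): return np.array([[s["fx"],0,s["cx"]],[0,s["fy"],s["cy"]],[0,0,1]])
def ray(s,uv):
    p=cv2.undistortPoints(np.array([[uv]],float),K(s),np.array(s["D"]))[0,0]
    d=s["R"].T@np.array([p[0],p[1],1]); o=-s["R"].T@s["t"]; return o,d
def plane(s,uv,z):
    o,d=ray(s,uv); return o+d*(z-o[2])/d[2]
def proj(s,X):
    return cv2.projectPoints(np.array(X,float).reshape(-1,1,3),cv2.Rodrigues(s["R"])[0],s["t"],K(s),np.array(s["D"]))[0][:,0]
def crop(s,name,x0,y0,x1,y1,f):
    cv2.imwrite("pics/"+name,cv2.resize(s["color"][y0:y1,x0:x1,::-1],None,fx=f,fy=f,interpolation=cv2.INTER_CUBIC))
E
python3 - <<'E'
from h import *
s=ctrl.snapshot("top")
crop(s,"c1.png",225,130,395,290,4)  
crop(s,"c2.png",140,120,235,310,3)
crop(s,"c3.png",395,120,490,310,3)
im=s["color"].astype(int)
m=((im[:,:,2]>im[:,:,0]+50)&(im[:,:,2]>70)).astype(np.uint8)
m=cv2.morphologyEx(m,cv2.MORPH_CLOSE,np.ones((15,15)))
cs,_=cv2.findContours(m,cv2.RETR_EXTERNAL,cv2.CHAIN_APPROX_NONE)
for c in cs:
    if cv2.contourArea(c)<3000: continue
    r=cv2.minAreaRect(c); b=cv2.boxPoints(r)
    P=np.array([plane(s,p,0.04) for p in b]); 
    print(np.round(r[0]),b.round(0).tolist(),P[:,:2].mean(0).round(4),[ (np.linalg.norm(P[i]-P[i-1]).round(3),np.degrees(np.arctan2(*(P[i]-P[i-1])[[1,0]])).round(1)) for i in range(4)])
E
```

```text
[ 42. 357.] [[-4.0, 318.0], [81.0, 311.0], [87.0, 397.0], [3.0, 403.0]] [0.2042 0.63  ] [(np.float64(0.199), np.float64(3.4)), (np.float64(0.21), np.float64(-85.2)), (np.float64(0.194), np.float64(-176.3)), (np.float64(0.211), np.float64(96.2))]
[441. 255.] [[402.0, 218.0], [477.0, 216.0], [479.0, 292.0], [404.0, 294.0]] [ 0.427  -0.2851] [(np.float64(0.171), np.float64(0.1)), (np.float64(0.173), np.float64(-89.5)), (np.float64(0.173), np.float64(179.7)), (np.float64(0.171), np.float64(89.9))]
[187. 215.] [[143.0, 299.0], [149.0, 128.0], [231.0, 131.0], [224.0, 303.0]] [0.5272 0.2883] [(np.float64(0.184), np.float64(87.4)), (np.float64(0.389), np.float64(-1.8)), (np.float64(0.188), np.float64(-93.5)), (np.float64(0.386), np.float64(177.6))]
[438. 164.] [[400.0, 127.0], [474.0, 125.0], [476.0, 200.0], [402.0, 202.0]] [ 0.6358 -0.2859] [(np.float64(0.172), np.float64(-0.3)), (np.float64(0.174), np.float64(-88.7)), (np.float64(0.174), np.float64(178.9)), (np.float64(0.171), np.float64(90.6))]
```

View pics/c1.png

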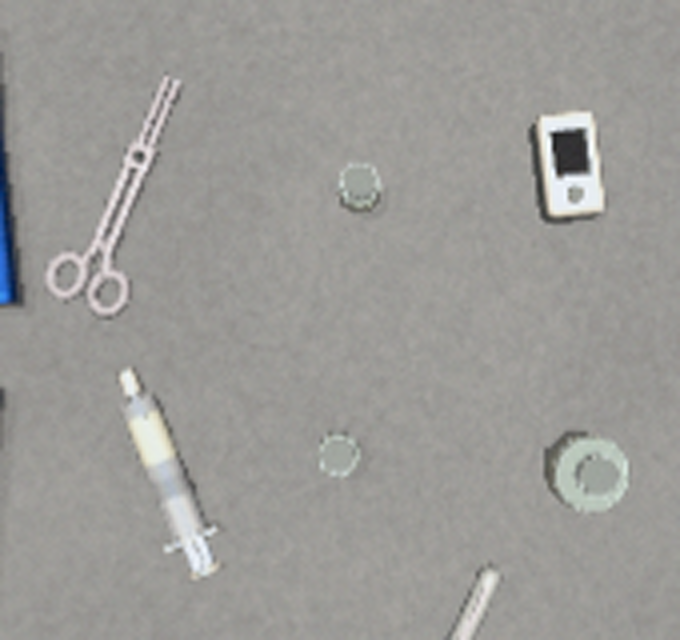

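View pics/c2.png

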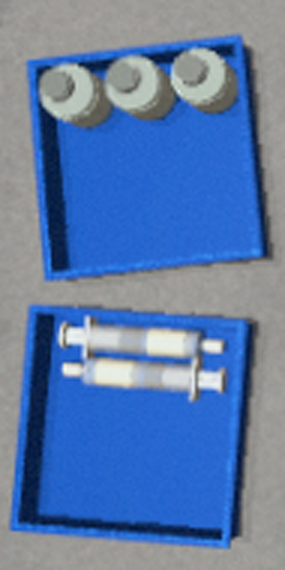

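View pics/c3.png

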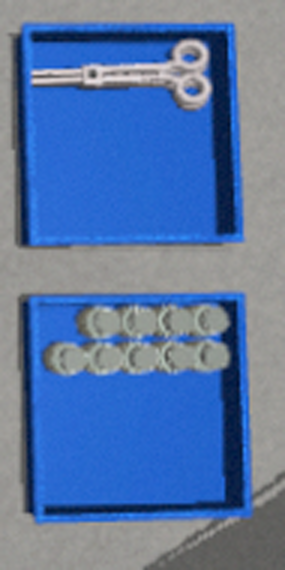

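```bash
cat > m.py <<'E'
from h import *
s=ctrl.snapshot("top")
T={"large":(140,120,[(28,61),(240,37),(268,257),(47,280)]),"syr":(140,120,[(31,305),(250,320),(228,546),(12,529)]),
"clamp":(395,120,[(22,25),(237,25),(243,240),(20,245)]),"small":(395,120,[(24,295),(244,293),(251,516),(38,520)])}
for n,(a,b,c) in T.items():
    P=np.array([plane(s,(a+p[0]/3-.33,b+p[1]/3-.33),.04)[:2] for p in c])
    tl,tr,br,bl=P; xd=(tl+tr-br-bl)/2; yd=(tl+bl-tr-br)/2
    print(n,"c",P.mean(0).round(4),"size",np.linalg.norm(xd).round(3),np.linalg.norm(yd).round(3),"yaw",np.degrees(np.arctan2(xd[1],xd[0])).round(1),np.degrees(np.arctan2(-yd[0],yd[1])).round(1))
def q(x,y,z): return plane(s,(225+x/4-.37,130+y/4-.37),z)[:2].round(4)
print("A",q(360,183,.052),"B",q(339,455,.052),"L",q(599,475,.073))
t,r=q(173,78,.0045),q(87.5,282.5,.0045); d=t-r; print("clamp",t,r,"len",np.linalg.norm(d),"org",r+d*58/131,"ang",np.degrees(np.arctan2(d[1],d[0])))
t,r=q(127,371,.0105),q(205,575,.0105); d=t-r; print("syr",t,r,"len",np.linalg.norm(d),"org",r+d*65/125,"ang",np.degrees(np.arctan2(d[1],d[0])))
print("ox",q(570,165,.033))
print("stock large", [plane(s,(140+x/3,120+y/3),.076)[:2].round(3) for x,y in((58,83),(127,75),(190,68))])
w=ctrl.snapshot("side"); 
crop(w,"s1.png",220,130,420,280,4)
E
python3 m.py
```

```text
large c [0.6227 0.2845] size 0.169 0.166 yaw 6.6 5.2
syr c [0.4224 0.2955] size 0.168 0.165 yaw -5.4 -4.7
clamp c [ 0.6344 -0.2859] size 0.168 0.17 yaw -1.6 0.2
small c [ 0.4275 -0.2858] size 0.168 0.166 yaw 1.1 -0.4
A [ 0.6097 -0.0024] B [0.459  0.0113] L [ 0.4466 -0.1289]
clamp [0.6802 0.1066] [0.5601 0.1573] len 0.13036295486065047 org [0.61327405 0.13485267] ang -22.88695256209099
syr [0.5079 0.1337] [0.39   0.0898] len 0.1258078693882064 org [0.451308 0.112628] ang 20.42278706486506
ox [ 0.6212 -0.1225]
stock large [array([0.673, 0.337]), array([0.678, 0.286]), array([0.682, 0.24 ])]
```

View pics/s1.png

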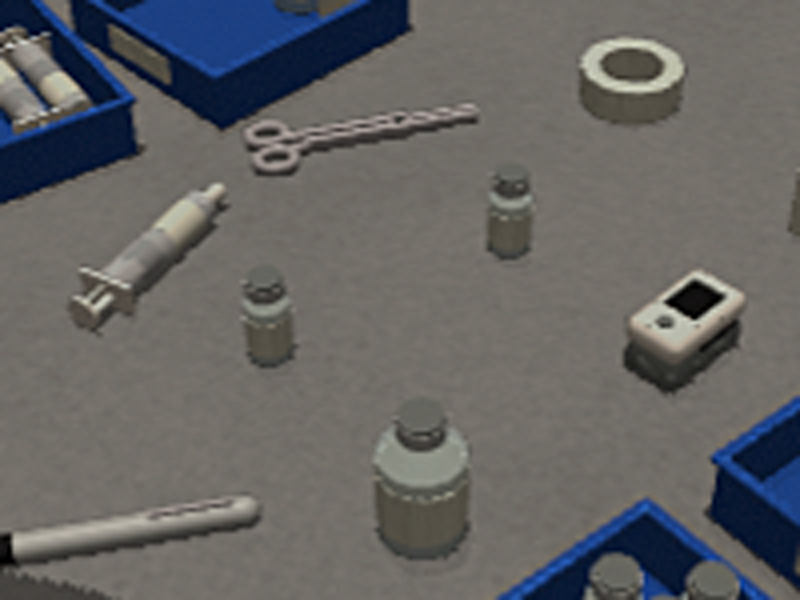

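```bash
python3 - <<'E'
from h import *
w=ctrl.snapshot("side")
f=lambda p:((p-[220,130])*4).round(0)
X=dict(A=[.6097,-.0024,.052],B=[.459,.0113,.052],L=[.4466,-.1289,.073],ct=[.6802,.1066,.0045],cr=[.5601,.1573,.0045],st=[.5079,.1337,.0105],sr=[.39,.0898,.0105])
for k,v in X.items(): print(k,f(proj(w,v)[0]))
for k,p,z in (("A",(513,175),.052),("B",(264,278),.052),("L",(422,417),.073)): print(k,plane(w,(220+p[0]/4,130+p[1]/4),z).round(4))
E
```

```text
A [507. 172.]
B [262. 275.]
L [418. 414.]
ct [474. 109.]
cr [269. 145.]
st [217. 188.]
sr [ 75. 314.]
A [ 0.6105 -0.0065  0.052 ]
B [0.4586 0.0085 0.052 ]
L [ 0.4467 -0.1313  0.073 ]
```

Request:
move_arm:
  increments:
    - [[18,33,0],0.12]
    - [[18,33,0],0.12]
    - [[18,33,0],0.12]
    - [[18,33,0],0.12]
    - [[18,33,0],0.12]
    - [[18,33,0],0.12]
    - [[18,33,0],0.12]
    - [[18,33,0],0.12]
  jaw: -0.1

```text
clock: 1.15
tool_pos: [0.3365, -0.3768, 0.2245]
orientation: [179.9, -0.1, -106.8]
force: [1.6, -0.0, -0.2]
opening: 0.04
```

Request:
move_arm:
  increments:
    - [[18,33,0],0.12]
    - [[18,33,0],0.12]
    - [[18,33,0],0.12]
    - [[18,33,0],0.12]
    - [[18,33,0],0.12]
    - [[18,33,0],0.12]
    - [[18,33,0],0.12]
    - [[18,33,0],0.12]

```text
clock: 1.95
tool_pos: [0.4846, -0.1007, 0.2273]
orientation: [-179.7, -0.2, -49.4]
force: [1.6, -1.1, -0.1]
opening: 0.0393
```

Request:
move_arm:
  increments:
    - [[16,29,0],0.06]
    - [[16,29,0],0.06]
    - [[16,29,0],0.06]
    - [[16,29,0],0.06]
    - [[16,29,0],0.06]
    - [[16,29,0],0.06]
    - [[16,29,0],0.06]
    - [[16,29,0],0.04]

```text
clock: 2.75
tool_pos: [0.6168, 0.1433, 0.2291]
orientation: [-179.5, -0.3, -21.6]
force: [0.5, 0.4, 0.0]
opening: 0.0396
```

```bash
python3 - <<'E'
from h import *
s=ctrl.snapshot("wrist"); cv2.imwrite("pics/w1.png",s["color"][:,:,::-1]); o=ctrl.get_obs(); print(o["tool_pos"],o["orientation"])
print(proj(s,[[.613,.134,.0045],[.6802,.105,.0045],[.5601,.156,.0045]]))
E
```

```text
[0.6191666  0.14699976 0.22837758] [-179.47658842   -0.39860709  -21.37830434]
[[329.03767554 174.20966925]
 [331.31039347 116.91373228]
 [327.94908702 215.18577534]]
```

View pics/w1.png

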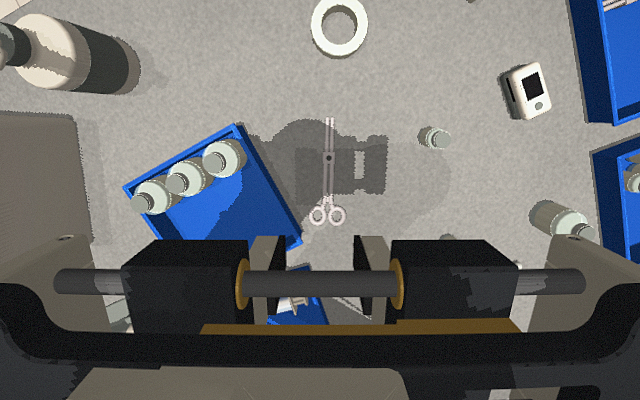

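Request:
move_arm:
  increments:
    - [[-6,-13,-20],-0.02]
    - [[0,0,-25],0]
    - [[0,0,-25],0]
    - [[0,0,-25],0]
    - [[0,0,-25],0]
    - [[0,0,-25],0]
    - [[0,0,-25],0]
    - [[0,0,-10],0]

```text
clock: 3.6
tool_pos: [0.615, 0.1369, 0.0441]
orientation: [-179.2, -0.6, -22.4]
force: [0.6, 0.2, -0.5]
opening: 0.0394
```

Request:
move_arm:
  increments:
    - [[0,0,0],0]
    - [[0,0,0],0]
    - [[0,0,0],0]
    - [[0,0,0],0]
    - [[0,0,0],0]
    - [[0,0,0],0]
    - [[0,0,0],0]
    - [[0,0,0],0]

```text
clock: 4.4
tool_pos: [0.6173, 0.1378, 0.0485]
orientation: [-179.0, -0.9, -22.3]
force: [-0.0, 0.2, 0.5]
opening: 0.0393
```

Request:
move_arm:
  increments:
    - [[-4,-4,-15],0]
    - [[0,0,-12],0]
    - [[0,0,-8],0]
    - [[0,0,-5],0]
    - [[0,0,-3],0]
    - [[0,0,-2],0]
    - [[0,0,0],0]
    - [[0,0,0],0]

```text
clock: 5.2
tool_pos: [0.6145, 0.1345, 0.0018]
orientation: [-179.0, -0.9, -22.3]
force: [0.3, 0.2, 0.8]
opening: 0.0395
```

Request:
move_arm:
  increments:
    - [[0,0,0],0]
    - [[0,0,0],0]
    - [[0,0,0],0]
    - [[0,0,0],0]
    - [[0,0,0],0]
    - [[0,0,0],0]
    - [[0,0,0],0]
    - [[0,0,0],0]
  jaw: -1

```text
clock: 6.0
tool_pos: [0.615, 0.1347, 0.0029]
orientation: [-178.9, -1.0, -22.3]
force: [0.0, 0.9, -0.7]
opening: 0.0135
```

Request:
move_arm:
  increments:
    - [[0,0,10],0]
    - [[0,0,20],0]
    - [[0,0,30],0]
    - [[0,0,30],0]
    - [[0,-20,20],-0.08]
    - [[0,-30,0],-0.08]
    - [[-1,-30,0],-0.08]
    - [[-1,-30,0],-0.08]

```text
clock: 6.8
tool_pos: [0.6133, 0.0246, 0.123]
orientation: [-178.7, -1.1, -40.9]
force: [-0.3, -0.9, -0.8]
opening: 0.0135
```

Request:
move_arm:
  increments:
    - [[-1,-33,0],-0.11]
    - [[-1,-33,0],-0.11]
    - [[-1,-33,0],-0.11]
    - [[-1,-33,0],-0.11]
    - [[-1,-33,0],-0.11]
    - [[-1,-33,0],-0.11]
    - [[-1,-33,0],-0.11]
    - [[-1,-33,0],-0.1]

```text
clock: 7.6
tool_pos: [0.6044, -0.2496, 0.1314]
orientation: [-178.3, -1.2, -92.7]
force: [0.7, -0.0, -1.1]
opening: 0.0135
```

Request:
move_arm:
  increments:
    - [[0,-20,0],0.02]
    - [[0,-13,-10],0.01]
    - [[0,0,-20],0]
    - [[0,0,-20],0]
    - [[0,0,-20],0]
    - [[0,0,-15],0]
    - [[0,0,-10],0]
    - [[0,0,0],0]

```text
clock: 8.4
tool_pos: [0.6027, -0.2877, 0.0339]
orientation: [-178.2, -1.3, -91.3]
force: [0.5, 0.4, -0.7]
opening: 0.0133
```

```bash
python3 - <<'E'
from h import *
s=ctrl.snapshot("side"); crop(s,"s2.png",320,150,560,330,3.3)
s=ctrl.snapshot("top"); crop(s,"t2.png",380,110,500,210,6); print(ctrl.get_obs()["tool_pos"])
E
```

```text
[ 0.60383017 -0.28800373  0.0356669 ]
```

View pics/s2.png

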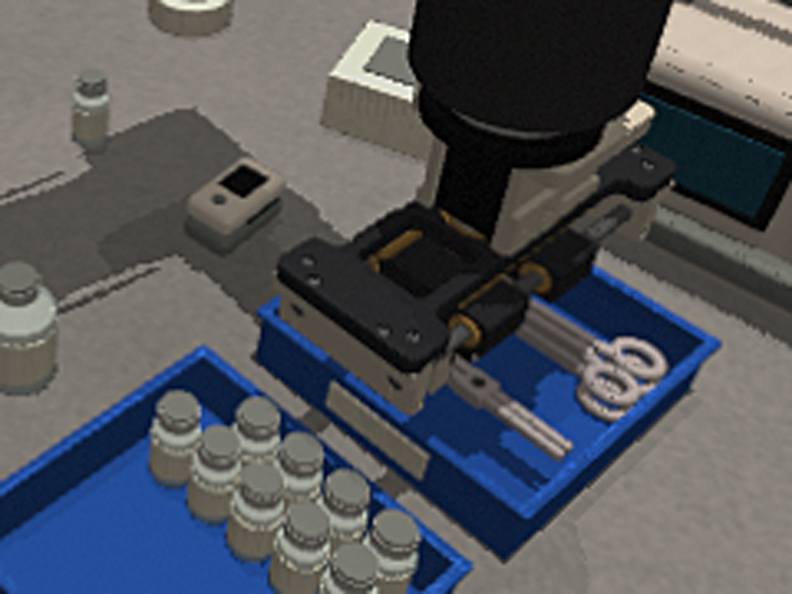

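View pics/t2.png

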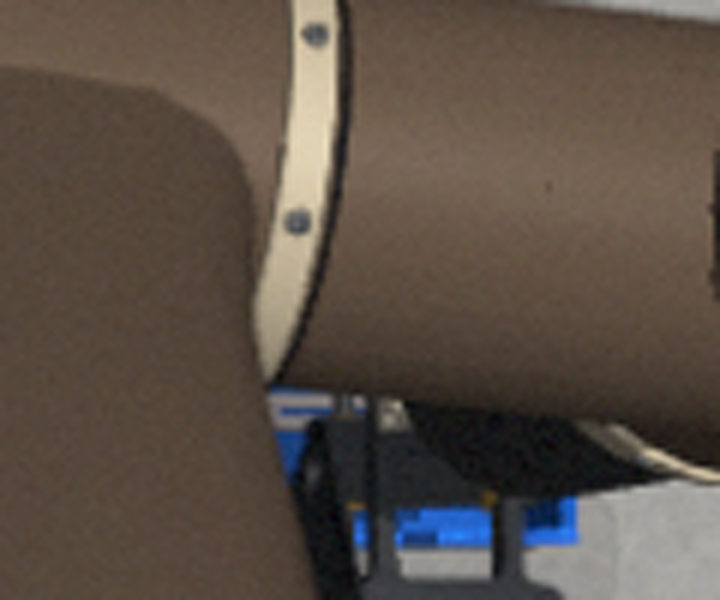

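```bash
python3 - <<'E'
from h import *
s=ctrl.snapshot("side"); crop(s,"s3.png",420,230,540,320,6)
for z in(.034,.037,.04): print(plane(s,(320+567/3.3,150+452/3.3),z))
print("tray corners rim from side", [plane(s,(320+a/3.3,150+b/3.3),.04).round(4) for a,b in((720,342),(505,555))])
E
```

```text
[ 0.60282437 -0.35899445  0.034     ]
[ 0.60023224 -0.35973572  0.037     ]
[ 0.59764012 -0.36047699  0.04      ]
tray corners rim from side [array([ 0.7189, -0.3696,  0.04  ]), array([ 0.5275, -0.3749,  0.04  ])]
```

View pics/s3.png

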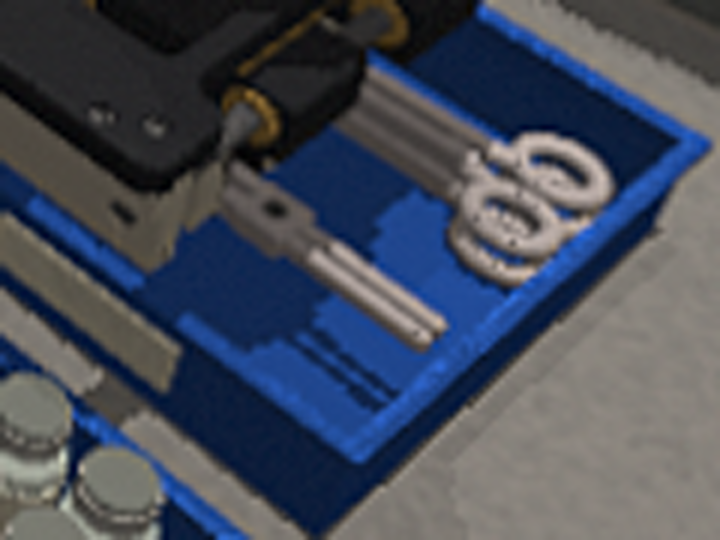

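```bash
python3 - <<'E'
from h import *
s=ctrl.snapshot("side")
print(plane(s,(420+437/6,230+338/6),.037)); print([plane(s,(420+a/6,230+b/6),.04).round(4) for a,b in((355,455),(710,143))]); print(ctrl.get_obs()["tool_pos"])
E
```

```text
[ 0.60254878 -0.36002705  0.037     ]
[array([ 0.5525, -0.3683,  0.04  ]), array([ 0.7187, -0.37  ,  0.04  ])]
[ 0.60452898 -0.28828314  0.0366811 ]
```

Request:
move_arm:
  increments:
    - [[0,-1,-10],0]
    - [[0,0,-9],0]
    - [[0,0,-6],0]
    - [[0,0,-4],0]
    - [[0,0,-2],0]
    - [[0,0,-1],0]
    - [[0,0,0],0]
    - [[0,0,0],0]

```text
clock: 9.4
tool_pos: [0.6062, -0.2895, 0.0066]
orientation: [-177.7, -1.4, -91.2]
force: [0.7, -0.1, 0.2]
opening: 0.0135
```

Request:
move_arm:
  increments:
    - [[0,0,-1],0]
    - [[0,0,0],0]
    - [[0,0,0],0]
    - [[0,0,0],0]
    - [[0,0,10],0]
    - [[0,0,25],0]
    - [[0,0,30],0]
    - [[0,0,30],0]
  jaw: -0.1

```text
clock: 10.2
tool_pos: [0.6027, -0.289, 0.0991]
orientation: [-178.3, -1.3, -91.2]
force: [0.8, 1.0, -0.2]
opening: 0.0395
```

```bash
python3 - <<'E'
from h import *
s=ctrl.snapshot("side"); crop(s,"s4.png",390,190,550,320,5)
E
```

```text
(no output)
```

View pics/s4.png

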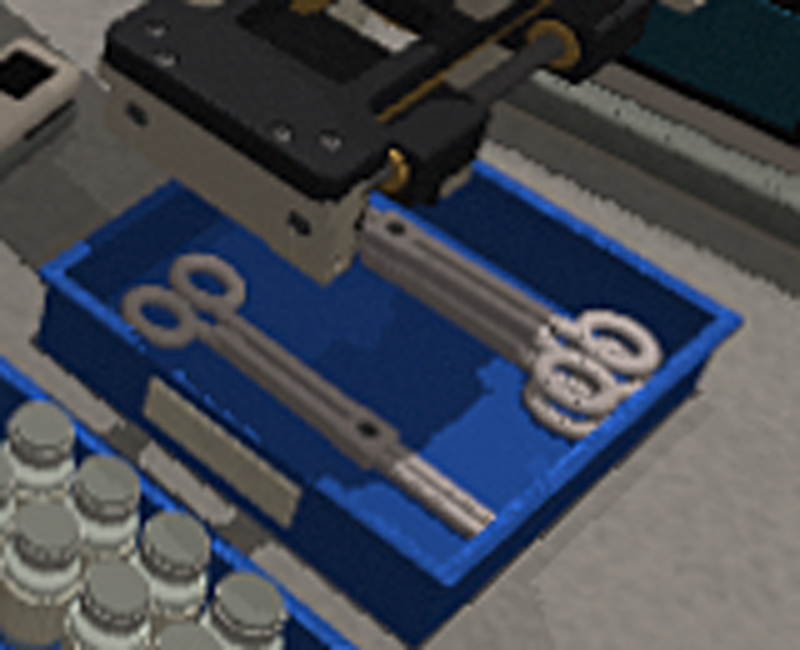

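Request:
move_arm:
  increments:
    - [[-12,12,20],-0.12]
    - [[-12,12,5],-0.12]
    - [[-12,12,0],-0.12]
    - [[-12,12,0],-0.12]
    - [[-12,12,0],-0.12]
    - [[-12,12,0],-0.12]
    - [[-12,12,0],-0.12]
    - [[-12,12,0],-0.12]
  jaw: 0.5

```text
clock: 11.05
tool_pos: [0.51, -0.1931, 0.1409]
orientation: [-177.1, -1.2, -148.3]
force: [0.3, -0.5, -0.8]
opening: 0.0655
```

Request:
move_arm:
  increments:
    - [[-12,12,0],-0.1]
    - [[-12,12,0],-0.1]
    - [[-12,12,0],-0.1]
    - [[-11,11,0],-0.1]
    - [[-10,10,0],-0.1]
    - [[-3,3,0],-0.03]
    - [[0,0,0],0]
    - [[0,0,0],0]

```text
clock: 11.85
tool_pos: [0.4476, -0.1298, 0.1467]
orientation: [-177.0, -0.7, 179.9]
force: [0.1, -0.0, -0.7]
opening: 0.0657
```

```bash
python3 - <<'E'
from h import *
s=ctrl.snapshot("wrist"); cv2.imwrite("pics/w5.png",s["color"][:,:,::-1]); o=ctrl.get_obs(); print(o["tool_pos"],o["orientation"],o["joint_pos"])
print(proj(s,[[.4467,-.13,.073],[.4467,-.13,.0]]))
E
```

```text
[ 0.4476661  -0.12989164  0.14668922] [-177.04745143   -0.67039846  179.92835808] [  10.56565011    4.77984802  -32.88032956    3.45243798  -53.59381619
 -102.69986557]
[[322.1994998  209.54087286]
 [325.04442286 188.60574457]]
```

View pics/w5.png

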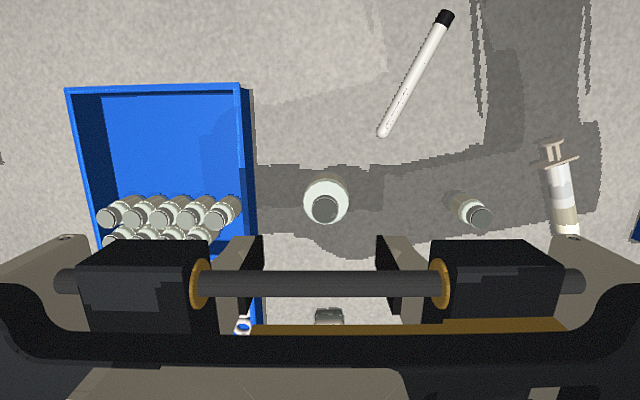

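Request:
move_arm:
  increments:
    - [[0,0,-1],0.14]
    - [[0,0,-1],0.14]
    - [[0,0,-1],0.14]
    - [[0,0,-1],0.14]
    - [[0,0,-1],0.14]
    - [[0,0,-1],0.14]
    - [[0,0,-1],0.14]
    - [[0,0,-1],0.14]

```text
clock: 12.7
tool_pos: [0.45, -0.1321, 0.1389]
orientation: [-177.0, -0.7, -113.2]
force: [-0.3, 0.0, -0.3]
opening: 0.0657
```

Request:
move_arm:
  increments:
    - [[0,0,-1],0.14]
    - [[0,0,-1],0.14]
    - [[0,0,-1],0.14]
    - [[0,0,-1],0.14]
    - [[0,0,-1],0.14]
    - [[0,0,-1],0.14]
    - [[0,0,-1],0.14]
    - [[0,0,-1],0.14]

```text
clock: 13.5
tool_pos: [0.4517, -0.1349, 0.1307]
orientation: [-177.0, -0.8, -46.0]
force: [0.4, -0.5, -0.2]
opening: 0.0656
```

Request:
move_arm:
  increments:
    - [[-2,2,0],0.14]
    - [[-2,2,0],0.14]
    - [[-1,1,0],0.14]
    - [[0,0,0],0.14]
    - [[0,0,0],0.12]
    - [[0,0,0],0.06]
    - [[0,0,-10],0]
    - [[0,0,-20],0]

```text
clock: 14.3
tool_pos: [0.4504, -0.1327, 0.1014]
orientation: [-177.0, -1.1, -1.5]
force: [-0.3, 0.3, -1.2]
opening: 0.0655
```

Request:
move_arm:
  increments:
    - [[-2,2,-18],0.01]
    - [[-2,2,-18],0.01]
    - [[0,0,-16],0]
    - [[0,0,-12],0]
    - [[0,0,-8],0]
    - [[0,0,-5],0]
    - [[0,0,-2],0]
    - [[0,0,0],0]

```text
clock: 15.1
tool_pos: [0.4437, -0.1302, 0.0133]
orientation: [-177.1, -0.7, -1.0]
force: [1.2, 0.0, 1.0]
opening: 0.0658
```

Request:
move_arm:
  increments:
    - [[3,0,3],0.01]
    - [[0,0,0],0.01]
    - [[0,0,0],0]
    - [[0,0,0],0]
    - [[0,0,0],0]
    - [[0,0,0],0]
    - [[0,0,0],0]
    - [[0,0,0],0]

```text
clock: 15.9
tool_pos: [0.4487, -0.1301, 0.0187]
orientation: [-177.1, -1.0, 0.2]
force: [0.6, -0.7, 0.2]
opening: 0.066
```

Request:
move_arm:
  increments:
    - [[0,0,0],0]
    - [[0,0,0],0]
    - [[0,0,0],0]
    - [[0,0,0],0]
    - [[0,0,0],0]
    - [[0,0,0],0]
    - [[0,0,0],0]
    - [[0,0,0],0]
  jaw: -1

```text
clock: 16.7
tool_pos: [0.4486, -0.1301, 0.0187]
orientation: [-177.1, -1.0, 0.2]
force: [-0.4, 0.1, 0.5]
opening: 0.0411
```

Request:
move_arm:
  increments:
    - [[0,0,8],0]
    - [[0,0,18],0]
    - [[0,0,25],0]
    - [[0,0,25],0]
    - [[4,12,20],0]
    - [[7,20,5],0.01]
    - [[9,25,0],0.01]
    - [[9,25,0],0.01]

```text
clock: 17.5
tool_pos: [0.4751, -0.0482, 0.127]
orientation: [-177.0, -0.9, 1.7]
force: [0.4, -1.0, -1.0]
opening: 0.0413
```

Request:
move_arm:
  increments:
    - [[10,27,0],0.01]
    - [[10,27,0],0.01]
    - [[10,27,0],0.01]
    - [[10,27,0],0.01]
    - [[10,27,0],0.01]
    - [[10,27,0],0.01]
    - [[10,27,0],0.01]
    - [[10,27,0],0.01]

```text
clock: 18.3
tool_pos: [0.5556, 0.1761, 0.1319]
orientation: [-177.0, -1.0, 6.4]
force: [1.3, 0.2, -0.9]
opening: 0.0417
```

Request:
move_arm:
  increments:
    - [[10,26,0],0]
    - [[10,26,0],0]
    - [[10,22,0],0]
    - [[7,18,0],0]
    - [[3,8,0],0]
    - [[0,2,-10],0]
    - [[0,0,-20],0]
    - [[0,0,-15],0]

```text
clock: 19.1
tool_pos: [0.5965, 0.2845, 0.0887]
orientation: [-177.0, -1.1, 6.5]
force: [0.4, 0.8, -1.6]
opening: 0.0414
```

```bash
python3 - <<'E'
from h import *
s=ctrl.snapshot("wrist"); cv2.imwrite("pics/w6.png",s["color"][:,:,::-1]); o=ctrl.get_obs(); print(o["tool_pos"],o["orientation"])
s=ctrl.snapshot("side"); crop(s,"s6.png",180,60,340,180,5)
E
```

```text
[0.59519569 0.28361828 0.0860192 ] [-177.04196745   -0.91840769    6.50851041]
```

View pics/w6.png

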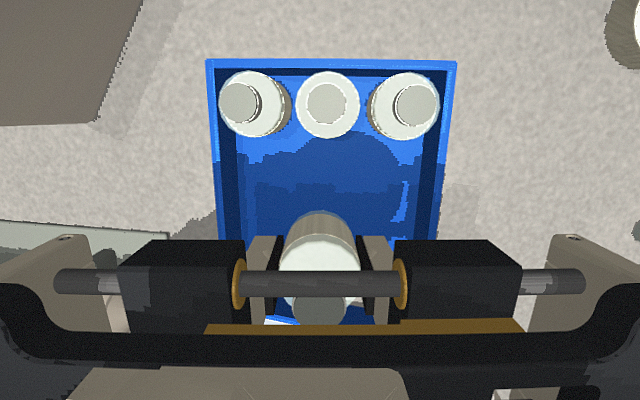

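View pics/s6.png

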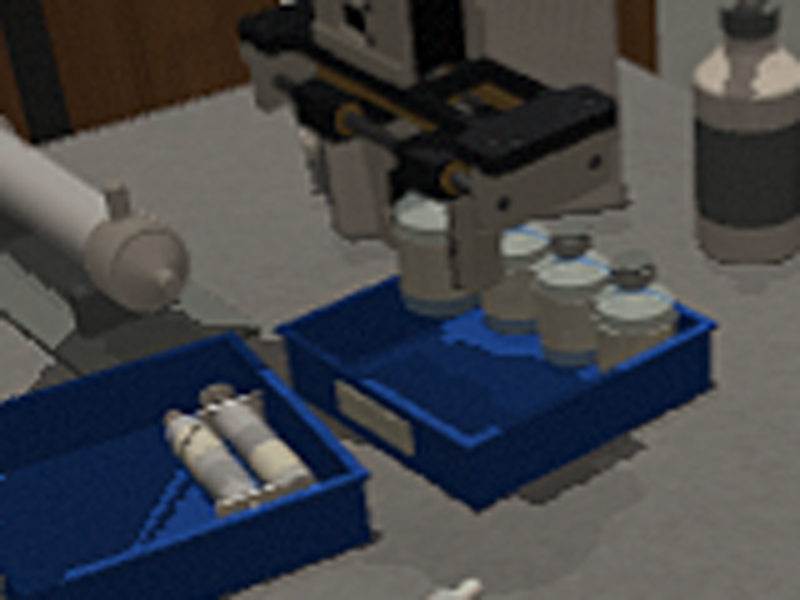

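Request:
move_arm:
  increments:
    - [[0,0,-14],0]
    - [[0,0,-14],0]
    - [[0,0,-10],0]
    - [[0,0,-8],0]
    - [[0,0,-5],0]
    - [[0,0,-2],0]
    - [[0,0,0],0]
    - [[0,0,0],0]

```text
clock: 20.0
tool_pos: [0.5956, 0.2822, 0.0311]
orientation: [-177.1, -1.0, 6.5]
force: [0.3, -0.5, -0.8]
opening: 0.0417
```

Now down 8.5 mm to about 22.5.

Request:
move_arm:
  increments:
    - [[0,0,-3],0]
    - [[0,0,-2],0]
    - [[0,0,-2],0]
    - [[0,0,-1],0]
    - [[0,0,-1],0]
    - [[0,0,0],0]
    - [[0,0,0],0]
    - [[0,0,0],0]

```text
clock: 20.8
tool_pos: [0.5963, 0.2829, 0.0228]
orientation: [-177.0, -1.1, 6.5]
force: [-0.0, 0.4, -1.5]
opening: 0.041
```

Request:
move_arm:
  increments:
    - [[0,0,-1],0]
    - [[0,0,-1],0]
    - [[0,0,0],0]
    - [[0,0,0],0]
    - [[0,0,0],0]
    - [[0,0,0],0]
    - [[0,0,0],0]
    - [[0,0,0],0]

```text
clock: 21.6
tool_pos: [0.5967, 0.2831, 0.0218]
orientation: [-177.0, -1.2, 6.5]
force: [-1.1, -0.1, -0.2]
opening: 0.0414
```

Request:
move_arm:
  increments:
    - [[0,0,0],0]
    - [[0,0,0],0]
    - [[0,0,0],0]
    - [[0,0,0],0]
    - [[0,0,0],0]
    - [[0,0,10],0]
    - [[0,0,20],0]
    - [[0,0,30],0]
  jaw: 0.4

```text
clock: 22.4
tool_pos: [0.5944, 0.2813, 0.0798]
orientation: [-177.2, -0.8, 6.5]
force: [0.3, 0.3, 0.2]
opening: 0.0616
```

Request:
move_arm:
  increments:
    - [[0,0,30],0]
    - [[-10,-15,15],-0.05]
    - [[-18,-25,0],-0.1]
    - [[-18,-25,0],-0.1]
    - [[-18,-25,0],-0.1]
    - [[-18,-25,0],-0.1]
    - [[-18,-20,0],-0.1]
    - [[-16,-18,0],-0.1]

```text
clock: 23.2
tool_pos: [0.4797, 0.127, 0.1386]
orientation: [-176.6, -1.5, -32.0]
force: [0.4, 0.4, 0.9]
opening: 0.0611
```

```bash
python3 - <<'E'
from h import *
s=ctrl.snapshot("side"); crop(s,"s7.png",140,60,340,210,4)
s=ctrl.snapshot("top"); crop(s,"t7.png",140,110,400,310,3)
E
```

```text
(no output)
```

View pics/s7.png

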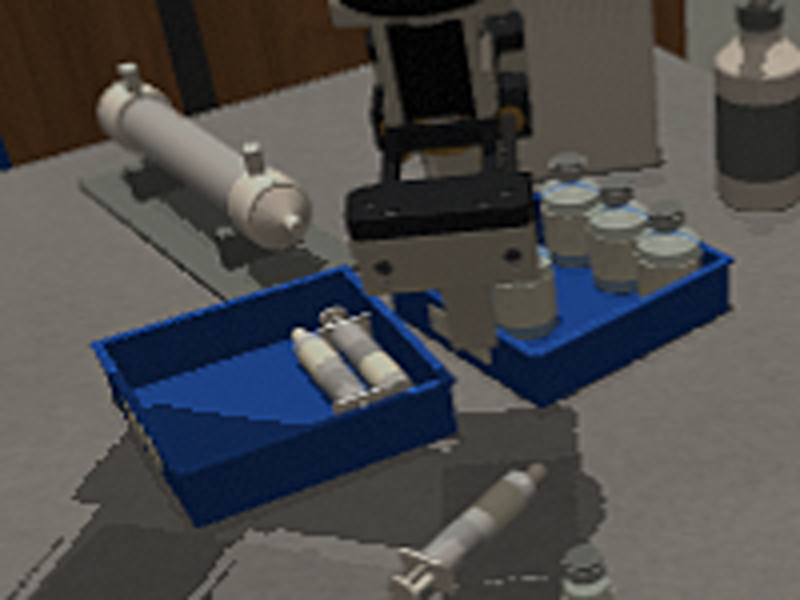

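View pics/t7.png

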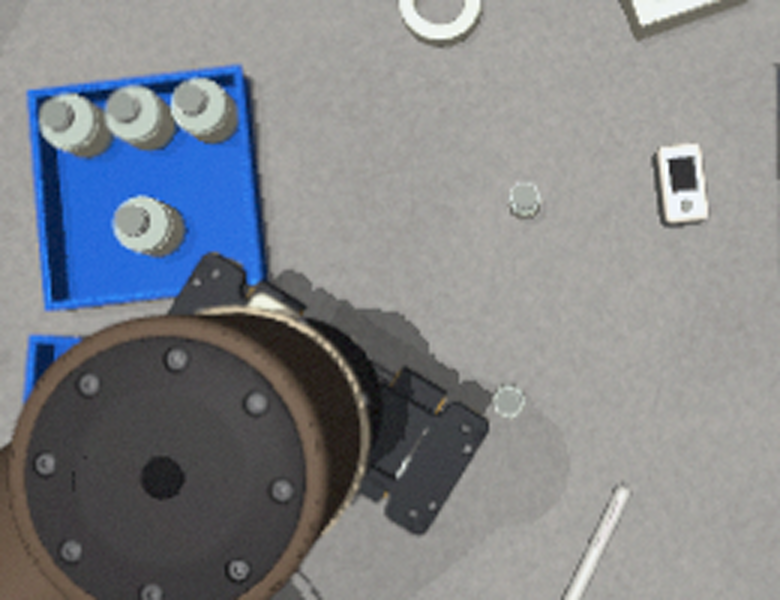

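Request:
move_arm:
  increments:
    - [[-8,-5,0],0.12]
    - [[-8,-5,0],0.12]
    - [[-6,-2,0],0.12]
    - [[-2,0,0],0.12]
    - [[0,0,-10],0.12]
    - [[0,0,-15],0.12]
    - [[0,0,-15],0.12]
    - [[0,0,-10],0.05]
  jaw: 0

```text
clock: 24.1
tool_pos: [0.4592, 0.1177, 0.096]
orientation: [-176.2, -2.3, 21.8]
force: [-0.2, -0.3, -0.5]
opening: 0.0437
```

```bash
python3 - <<'E'
from h import *
s=ctrl.snapshot("wrist"); cv2.imwrite("pics/w8.png",s["color"][:,:,::-1]); o=ctrl.get_obs(); print(o["tool_pos"],o["orientation"])
print(proj(s,[[.4513,.112,.0105],[.5079,.1325,.0105],[.39,.089,.0105]]))
E
```

```text
[0.45867522 0.11746052 0.09470789] [-176.2283744    -2.17979836   21.83795675]
[[329.45247128 220.20571777]
 [332.60208768 151.15838384]
 [327.18166643 286.509396  ]]
```

View pics/w8.png

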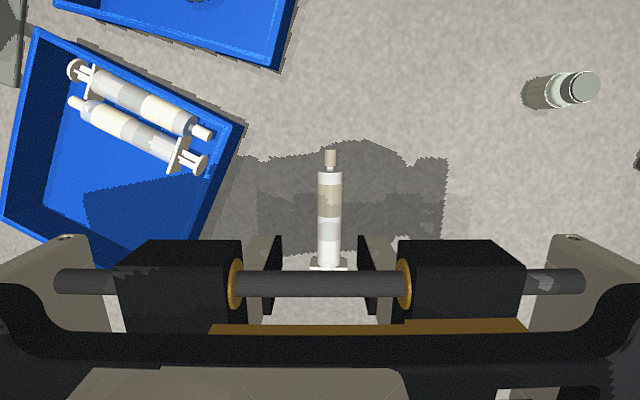

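Request:
move_arm:
  increments:
    - [[-3,-3,-15],-0.01]
    - [[-3,-3,-18],-0.01]
    - [[0,0,-18],0]
    - [[0,0,-14],0]
    - [[0,0,-9],0]
    - [[0,0,-5],0]
    - [[0,0,-2],0]
    - [[0,0,0],0]

```text
clock: 24.95
tool_pos: [0.4581, 0.1151, 0.0158]
orientation: [-176.2, -2.6, 20.7]
force: [-0.8, -0.1, -0.2]
opening: 0.0435
```

Request:
move_arm:
  increments:
    - [[-4,-2,-5],0]
    - [[-3,-1,-4],0]
    - [[0,0,-2],0]
    - [[0,0,-1],0]
    - [[0,0,0],0]
    - [[0,0,0],0]
    - [[0,0,0],0]
    - [[0,0,0],0]

```text
clock: 25.75
tool_pos: [0.4514, 0.1125, 0.0045]
orientation: [-176.2, -2.8, 20.7]
force: [-0.1, 1.2, -0.2]
opening: 0.0436
```

Request:
move_arm:
  increments:
    - [[0,0,-1],0]
    - [[0,0,0],0]
    - [[0,0,0],0]
    - [[0,0,0],0]
    - [[0,0,0],0]
    - [[0,0,10],0]
    - [[0,0,20],0]
    - [[0,0,30],0]
  jaw: -1

```text
clock: 26.55
tool_pos: [0.4488, 0.1107, 0.0626]
orientation: [-176.3, -2.3, 20.6]
force: [0.2, 0.4, -0.7]
opening: 0.0201
```

Request:
move_arm:
  increments:
    - [[0,0,30],0.04]
    - [[-4,12,15],0.1]
    - [[-7,22,0],0.12]
    - [[-8,25,0],0.12]
    - [[-8,25,0],0.12]
    - [[-8,25,0],0.12]
    - [[-8,25,0],0.12]
    - [[-6,20,0],0.12]

```text
clock: 27.35
tool_pos: [0.3996, 0.2684, 0.1213]
orientation: [-176.4, -3.1, 71.5]
force: [-0.4, -0.2, 0.0]
opening: 0.0199
```

Request:
move_arm:
  increments:
    - [[-3,12,0],0.1]
    - [[-2,9,0],0.08]
    - [[0,4,-10],0.04]
    - [[0,0,-15],0]
    - [[0,0,-20],0]
    - [[0,0,-15],0]
    - [[0,0,-10],0]
    - [[0,0,0],0]

```text
clock: 28.15
tool_pos: [0.3939, 0.2982, 0.0558]
orientation: [-176.6, -3.4, 85.2]
force: [0.3, 0.3, 0.2]
opening: 0.0204
```

```bash
python3 - <<'E'
from h import *
s=ctrl.snapshot("side"); crop(s,"s9.png",140,90,300,210,5); o=ctrl.get_obs(); print(o["tool_pos"],o["orientation"])
s=ctrl.snapshot("wrist"); cv2.imwrite("pics/w9.png",s["color"][:,:,::-1])
E
```

```text
[0.3942651  0.29862445 0.05647994] [-176.66216132   -3.48022178   85.24696478]
```

View pics/s9.png

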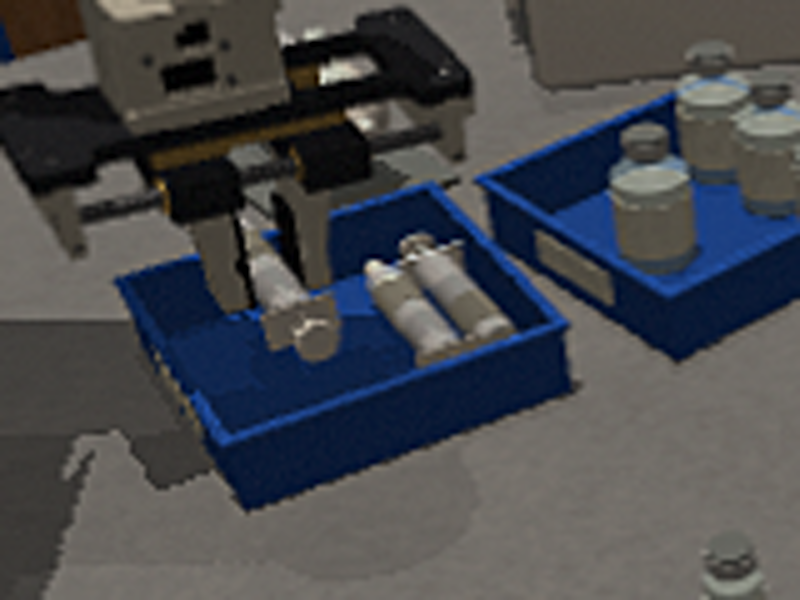

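View pics/w9.png

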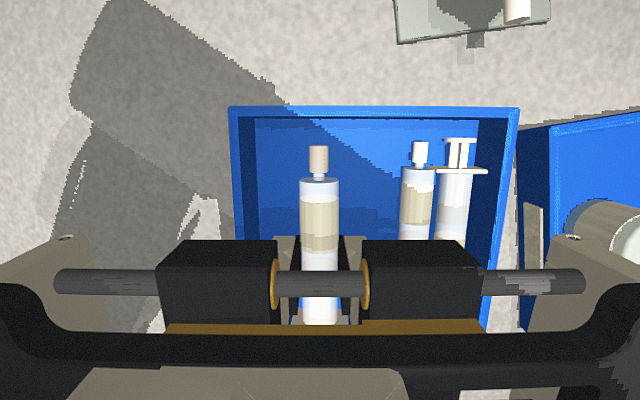

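Request:
move_arm:
  increments:
    - [[0,0,-12],0]
    - [[0,-1,-12],0]
    - [[0,-1,-10],0]
    - [[0,0,-6],0]
    - [[0,0,-4],0]
    - [[0,0,-2],0]
    - [[0,0,-1],0]
    - [[0,0,0],0]

```text
clock: 29.05
tool_pos: [0.3953, 0.2975, 0.0074]
orientation: [-176.8, -3.6, 85.3]
force: [-1.0, -0.0, -0.6]
opening: 0.02
```

Request:
move_arm:
  increments:
    - [[0,0,-1],0]
    - [[0,0,0],0]
    - [[0,0,0],0]
    - [[0,0,0],0]
    - [[0,0,0],0]
    - [[0,0,10],0]
    - [[0,0,20],0]
    - [[0,0,30],0]
  jaw: -0.2

```text
clock: 29.85
tool_pos: [0.3941, 0.2958, 0.0668]
orientation: [-176.6, -3.4, 85.2]
force: [1.1, 1.0, -0.2]
opening: 0.035
```

Request:
move_arm:
  increments:
    - [[0,0,30],0]
    - [[4,-15,15],-0.05]
    - [[6,-25,0],-0.12]
    - [[6,-30,0],-0.13]
    - [[6,-35,0],-0.13]
    - [[6,-35,0],-0.13]
    - [[6,-35,0],-0.13]
    - [[6,-35,0],-0.13]

```text
clock: 30.65
tool_pos: [0.4377, 0.0846, 0.1259]
orientation: [-177.1, -4.2, 37.0]
force: [1.7, 0.3, -0.6]
opening: 0.0351
```

```bash
python3 - <<'E'
from h import *
s=ctrl.snapshot("top"); crop(s,"t10.png",135,110,485,310,2.2); crop(s,"t10b.png",135,210,235,310,6)
E
```

```text
(no output)
```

View pics/t10.png

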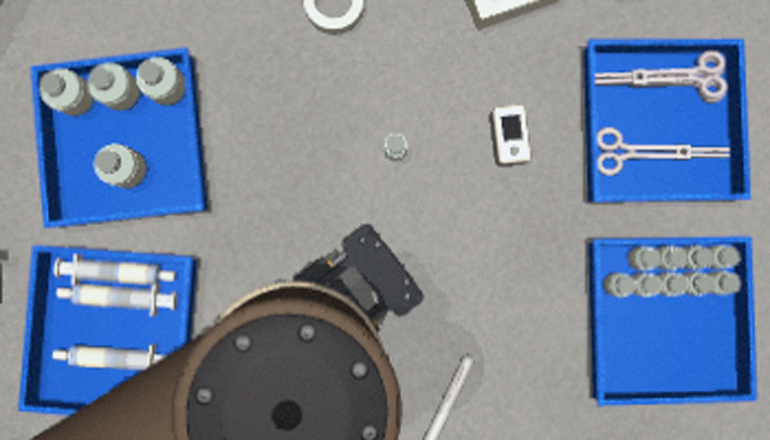

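View pics/t10b.png

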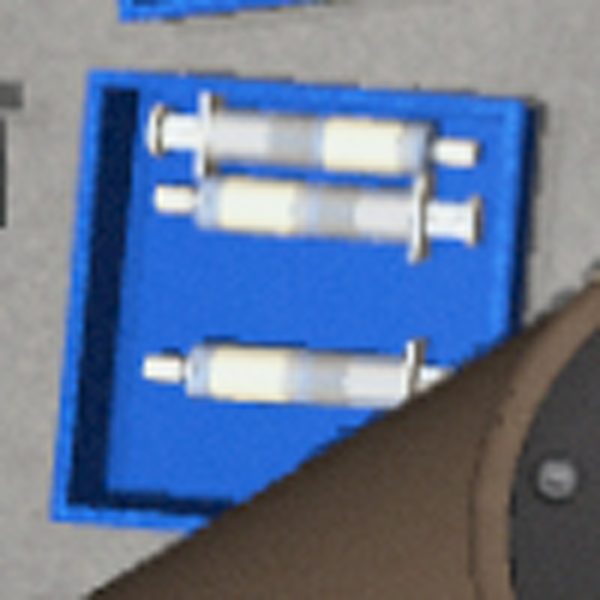

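Request:
move_arm:
  increments:
    - [[0,0,0],-0.14]
    - [[0,0,0],-0.14]
    - [[0,0,0],-0.14]
    - [[0,0,0],-0.14]
    - [[0,0,0],-0.14]
    - [[0,0,0],-0.14]
    - [[0,0,0],-0.14]
    - [[0,0,0],-0.14]
  jaw: 0

```text
clock: 31.5
tool_pos: [0.4377, 0.0772, 0.1323]
orientation: [-176.9, -4.5, -30.3]
force: [0.4, -0.3, -0.1]
opening: 0.044
```

Request:
move_arm:
  increments:
    - [[0,0,0],-0.14]
    - [[0,0,0],-0.14]
    - [[0,0,0],-0.14]
    - [[0,0,0],-0.14]
    - [[0,0,0],-0.14]
    - [[0,0,0],-0.14]
    - [[0,0,0],-0.14]
    - [[0,0,0],-0.14]

```text
clock: 32.3
tool_pos: [0.4376, 0.0768, 0.1389]
orientation: [-176.4, -4.6, -97.2]
force: [0.3, 1.2, -0.8]
opening: 0.0436
```

Request:
move_arm:
  increments:
    - [[0,0,0],-0.14]
    - [[0,0,0],-0.14]
    - [[0,0,0],-0.14]
    - [[0,0,0],-0.14]
    - [[0,0,0],-0.14]
    - [[0,0,0],-0.14]
    - [[0,0,0],-0.14]
    - [[0,0,0],-0.14]

```text
clock: 33.1
tool_pos: [0.4378, 0.0769, 0.1452]
orientation: [-176.2, -4.3, -164.1]
force: [-0.2, -0.1, 0.1]
opening: 0.044
```

Request:
move_arm:
  increments:
    - [[3,-11,-2],-0.1]
    - [[3,-11,-2],-0.1]
    - [[3,-11,-2],-0.06]
    - [[3,-11,-2],0]
    - [[3,-11,-2],0]
    - [[3,-9,-2],0]
    - [[0,0,-2],0]
    - [[0,0,-10],0]

```text
clock: 33.9
tool_pos: [0.4583, 0.01, 0.1254]
orientation: [-176.3, -3.9, -179.5]
force: [-1.2, 0.8, -0.1]
opening: 0.0441
```

```bash
python3 - <<'E'
from h import *
s=ctrl.snapshot("wrist"); cv2.imwrite("pics/w11.png",s["color"][:,:,::-1]); o=ctrl.get_obs(); print(o["tool_pos"],o["orientation"])
print(proj(s,[[.459,.010,.052],[.459,.010,.0]]))
E
```

```text
[0.45687402 0.00978163 0.1232076 ] [-176.2848672    -4.09028195 -179.55990875]
[[323.47490648 216.33905175]
 [326.04778464 202.16681108]]
```

View pics/w11.png

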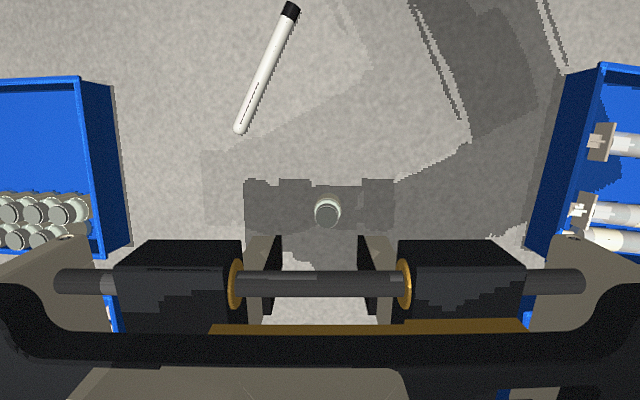

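Request:
move_arm:
  increments:
    - [[0,0,-20],0]
    - [[0,0,-22],0]
    - [[0,0,-22],0]
    - [[0,0,-18],0]
    - [[0,0,-12],0]
    - [[0,0,-6],0]
    - [[0,0,-3],0]
    - [[0,0,0],0]

```text
clock: 34.75
tool_pos: [0.455, 0.0114, 0.0138]
orientation: [-176.2, -4.3, -179.2]
force: [-0.2, -0.3, 0.7]
opening: 0.0437
```

Request:
move_arm:
  increments:
    - [[2,-1,-4],0]
    - [[0,0,-3],0]
    - [[0,0,-2],0]
    - [[0,0,0],0]
    - [[0,0,0],0]
    - [[0,0,0],0]
    - [[0,0,0],0]
    - [[0,0,0],0]

```text
clock: 35.55
tool_pos: [0.4587, 0.011, 0.006]
orientation: [-176.3, -4.0, -179.2]
force: [-0.2, 0.2, -0.1]
opening: 0.044
```

Request:
move_arm:
  increments:
    - [[0,0,0],0]
    - [[0,0,0],0]
    - [[0,0,0],0]
    - [[0,0,0],0]
    - [[0,0,0],0]
    - [[0,0,0],0]
    - [[0,0,0],0]
    - [[0,0,0],0]
  jaw: -1

```text
clock: 36.35
tool_pos: [0.4588, 0.0111, 0.0062]
orientation: [-176.3, -4.0, -179.2]
force: [-0.4, -0.9, 0.1]
opening: 0.0235
```

Request:
move_arm:
  increments:
    - [[0,0,8],0]
    - [[0,0,18],0]
    - [[0,0,25],0]
    - [[-2,-10,25],0]
    - [[-4,-20,10],0]
    - [[-5,-27,0],0]
    - [[-5,-28,0],0]
    - [[-5,-28,0],0]

```text
clock: 37.15
tool_pos: [0.4381, -0.1032, 0.0999]
orientation: [-176.3, -3.8, -178.9]
force: [1.4, -0.4, -1.4]
opening: 0.0235
```

Request:
move_arm:
  increments:
    - [[-5,-28,0],0]
    - [[-5,-28,0],0]
    - [[-5,-28,0],0]
    - [[-5,-28,0],0]
    - [[-5,-28,0],0]
    - [[-4,-24,0],0]
    - [[-2,-15,0],0]
    - [[0,-5,0],0]

```text
clock: 37.95
tool_pos: [0.4038, -0.2966, 0.1051]
orientation: [-176.3, -3.6, -179.0]
force: [0.6, 0.2, -0.3]
opening: 0.0234
```

Request:
move_arm:
  increments:
    - [[-1,-10,0],0]
    - [[0,-7,-8],0]
    - [[0,0,-14],0]
    - [[0,0,-16],0]
    - [[0,0,-16],0]
    - [[0,0,-12],0]
    - [[0,0,-6],0]
    - [[0,0,-2],0]

```text
clock: 38.75
tool_pos: [0.4038, -0.314, 0.0277]
orientation: [-176.3, -3.5, -178.9]
force: [0.4, 0.1, 0.2]
opening: 0.0234
```

```bash
python3 - <<'E'
from h import *
s=ctrl.snapshot("side"); crop(s,"s12.png",290,230,490,390,4); o=ctrl.get_obs(); print(o["tool_pos"],o["orientation"])
E
```

```text
[ 0.40374553 -0.31396635  0.02766188] [-176.28547823   -3.47843304 -178.86821591]
```

View pics/s12.png

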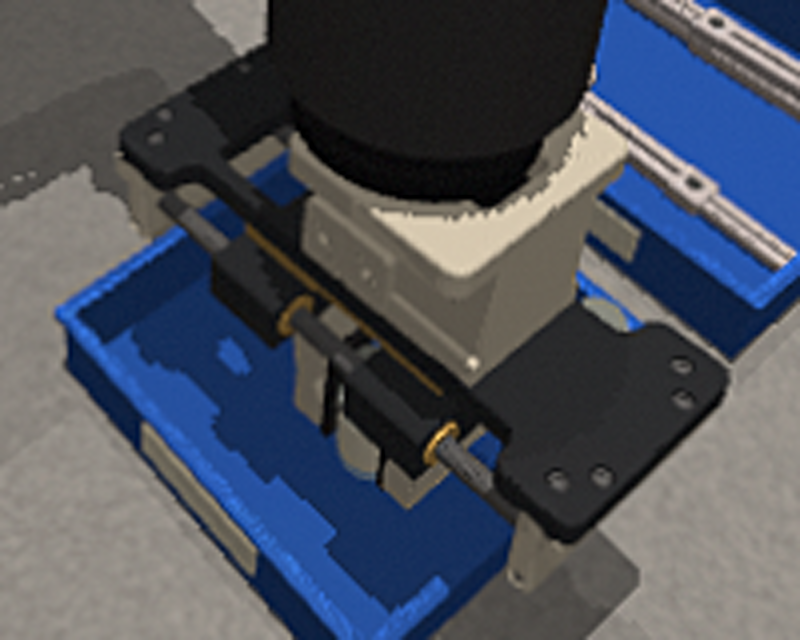

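Request:
move_arm:
  increments:
    - [[0,0,-5],0]
    - [[0,0,-4],0]
    - [[0,0,-4],0]
    - [[0,0,-2],0]
    - [[0,0,-2],0]
    - [[0,0,-1],0]
    - [[0,0,0],0]
    - [[0,0,0],0]

```text
clock: 39.6
tool_pos: [0.4052, -0.3142, 0.0098]
orientation: [-176.2, -3.3, -178.8]
force: [-0.7, 0.1, 0.1]
opening: 0.0231
```

Request:
move_arm:
  increments:
    - [[0,0,-1],0]
    - [[0,0,0],0]
    - [[0,0,0],0]
    - [[0,0,0],0]
    - [[0,0,0],0]
    - [[0,0,0],0]
    - [[0,0,0],0]
    - [[0,0,0],0]

```text
clock: 40.4
tool_pos: [0.4055, -0.3143, 0.0092]
orientation: [-176.2, -3.3, -178.8]
force: [-0.2, 1.3, 0.7]
opening: 0.0237
```

Request:
move_arm:
  increments:
    - [[0,0,0],0]
    - [[0,0,0],0]
    - [[0,0,0],0]
    - [[0,0,0],0]
    - [[0,0,0],0]
    - [[0,0,8],0]
    - [[0,0,20],0]
    - [[0,0,30],0]
  jaw: -0.2

```text
clock: 41.2
tool_pos: [0.4025, -0.3135, 0.066]
orientation: [-176.4, -3.7, -178.8]
force: [-0.3, -0.9, -0.9]
opening: 0.0352
```

Request:
move_arm:
  increments:
    - [[0,0,30],0]
    - [[5,10,15],0]
    - [[14,22,0],0]
    - [[18,26,0],0]
    - [[18,26,0],0]
    - [[18,26,0],0]
    - [[18,26,0],0]
    - [[18,26,0],0]

```text
clock: 42.0
tool_pos: [0.5152, -0.1483, 0.1237]
orientation: [-176.3, -3.0, -179.1]
force: [0.1, -0.3, -0.3]
opening: 0.0351
```

```bash
python3 - <<'E'
from h import *
s=ctrl.snapshot("side"); crop(s,"s13.png",290,130,490,390,2.3)
s=ctrl.snapshot("top"); crop(s,"t13.png",300,110,490,310,3)
E
```

```text
(no output)
```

View pics/s13.png

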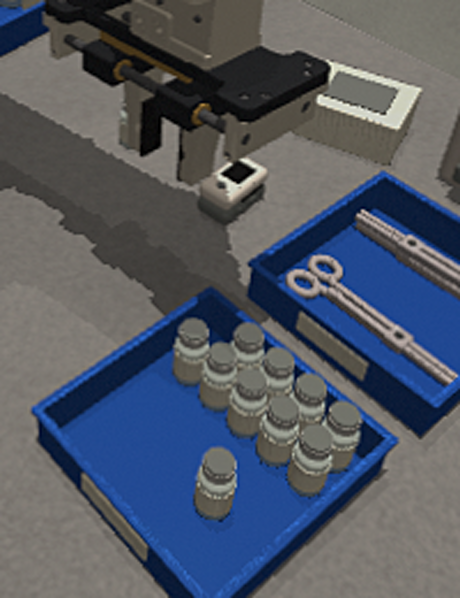

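View pics/t13.png

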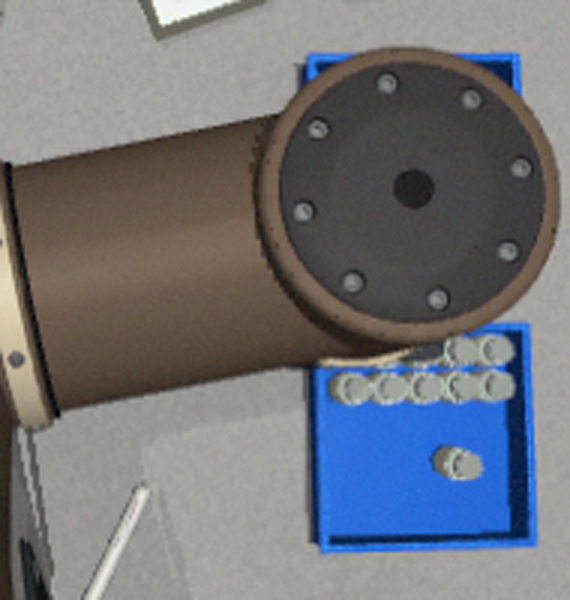

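Request:
move_arm:
  increments:
    - [[16,24,0],0]
    - [[16,24,0],0]
    - [[16,24,0],0]
    - [[16,24,0],0]
    - [[14,22,0],0]
    - [[8,12,0],0]
    - [[4,6,-2],0]
    - [[0,0,-5],0]
  jaw: 0

```text
clock: 42.9
tool_pos: [0.6081, -0.0068, 0.1204]
orientation: [-176.3, -2.9, -178.9]
force: [0.6, 0.1, -0.4]
opening: 0.0437
```

```bash
python3 - <<'E'
from h import *
s=ctrl.snapshot("wrist"); cv2.imwrite("pics/w14.png",s["color"][:,:,::-1]); o=ctrl.get_obs(); print(o["tool_pos"],o["orientation"])
print(proj(s,[[.610,-.0045,.052],[.610,-.0045,.0]]))
E
```

```text
[ 0.60709463 -0.00730289  0.11921157] [-176.33777184   -2.96724153 -178.98255713]
[[325.90580811 217.93087098]
 [328.09125009 202.30613675]]
```

View pics/w14.png

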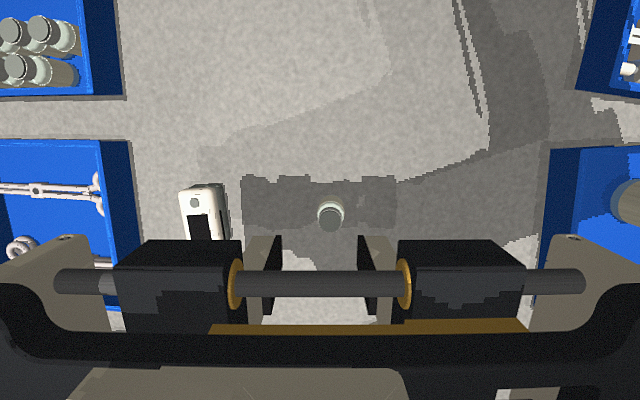

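Request:
move_arm:
  increments:
    - [[2,2,-20],0]
    - [[1,1,-22],0]
    - [[0,0,-21],0]
    - [[0,0,-17],0]
    - [[0,0,-12],0]
    - [[0,0,-6],0]
    - [[0,0,-3],0]
    - [[0,0,0],0]

```text
clock: 43.75
tool_pos: [0.6054, -0.0114, 0.0151]
orientation: [-176.3, -3.1, -179.3]
force: [0.1, -0.6, -0.4]
opening: 0.0436
```

Request:
move_arm:
  increments:
    - [[2,4,-4],0]
    - [[1,3,-3],0]
    - [[0,0,-2],0]
    - [[0,0,0],0]
    - [[0,0,0],0]
    - [[0,0,0],0]
    - [[0,0,0],0]
    - [[0,0,0],0]

```text
clock: 44.55
tool_pos: [0.6105, -0.003, 0.0079]
orientation: [-176.4, -2.8, -179.3]
force: [0.4, 0.5, 0.1]
opening: 0.0442
```

Request:
move_arm:
  increments:
    - [[0,0,-2],0]
    - [[0,0,0],0]
    - [[0,0,0],0]
    - [[0,0,0],0]
    - [[0,0,0],0]
    - [[0,0,0],0]
    - [[0,0,0],0]
    - [[0,0,0],0]
  jaw: -1

```text
clock: 45.35
tool_pos: [0.6105, -0.0032, 0.0058]
orientation: [-176.4, -2.8, -179.3]
force: [-0.3, -0.0, -0.2]
opening: 0.0233
```

Request:
move_arm:
  increments:
    - [[0,0,8],0]
    - [[0,0,18],0]
    - [[0,0,25],0]
    - [[-6,-7,25],0]
    - [[-12,-14,10],0]
    - [[-18,-21,0],0]
    - [[-20,-24,0],0]
    - [[-20,-24,0],0]

```text
clock: 46.15
tool_pos: [0.5319, -0.095, 0.0965]
orientation: [-176.4, -2.8, -179.1]
force: [-0.6, -0.4, 0.1]
opening: 0.0232
```

Request:
move_arm:
  increments:
    - [[-20,-24,0],0]
    - [[-20,-24,0],0]
    - [[-20,-24,0],0]
    - [[-20,-24,0],0]
    - [[-18,-22,0],0]
    - [[-12,-15,0],0]
    - [[-5,-7,0],0]
    - [[0,0,0],0]

```text
clock: 46.95
tool_pos: [0.4006, -0.2443, 0.0964]
orientation: [-176.5, -2.9, -179.4]
force: [-0.2, 0.7, -0.4]
opening: 0.0237
```

Request:
move_arm:
  increments:
    - [[2,-6,-6],0]
    - [[0,-3,-12],0]
    - [[0,0,-15],0]
    - [[0,0,-15],0]
    - [[0,0,-12],0]
    - [[0,0,-8],0]
    - [[0,0,-3],0]
    - [[0,0,0],0]

```text
clock: 47.75
tool_pos: [0.4081, -0.2522, 0.0208]
orientation: [-176.4, -2.7, -179.1]
force: [-0.2, -0.6, -0.5]
opening: 0.0237
```

```bash
python3 - <<'E'
from h import *
s=ctrl.snapshot("side"); crop(s,"s15.png",290,230,490,390,4); o=ctrl.get_obs(); print(o["tool_pos"],o["orientation"])
E
```

```text
[ 0.40825908 -0.25219142  0.02104025] [-176.43905771   -2.69942749 -179.106737  ]
```

View pics/s15.png

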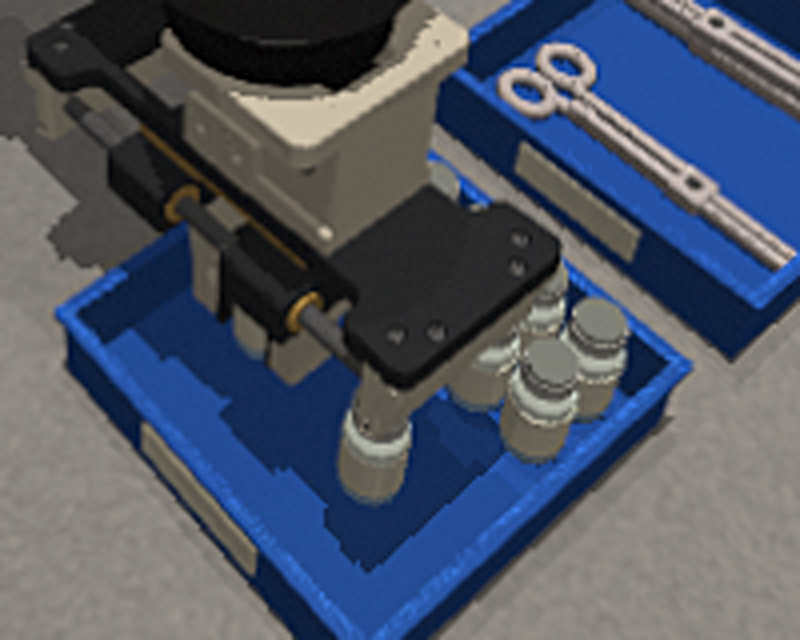

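Request:
move_arm:
  increments:
    - [[-2,-1,-3],0]
    - [[0,0,-3],0]
    - [[0,0,-2],0]
    - [[0,0,-2],0]
    - [[0,0,-1],0]
    - [[0,0,0],0]
    - [[0,0,0],0]
    - [[0,0,0],0]

```text
clock: 48.6
tool_pos: [0.4076, -0.2535, 0.0109]
orientation: [-176.4, -2.5, -179.1]
force: [-0.6, -0.3, -0.3]
opening: 0.0231
```

Request:
move_arm:
  increments:
    - [[0,0,-1],0]
    - [[0,0,-1],0]
    - [[0,0,0],0]
    - [[0,0,0],0]
    - [[0,0,0],0]
    - [[0,0,0],0]
    - [[0,0,0],0]
    - [[0,0,0],0]

```text
clock: 49.4
tool_pos: [0.4077, -0.2535, 0.0088]
orientation: [-176.4, -2.5, -179.1]
force: [0.4, -0.2, -1.0]
opening: 0.0232
```

Request:
move_arm:
  increments:
    - [[0,0,0],0]
    - [[0,0,0],0]
    - [[0,0,0],0]
    - [[0,0,0],0]
    - [[0,0,0],0]
    - [[0,0,8],0]
    - [[0,0,20],0]
    - [[0,0,30],0]
  jaw: -0.25

```text
clock: 50.2
tool_pos: [0.4046, -0.253, 0.066]
orientation: [-176.5, -2.9, -179.1]
force: [-0.1, -0.3, 0.2]
opening: 0.0326
```

Request:
move_arm:
  increments:
    - [[0,0,30],0]
    - [[0,0,30],0]
    - [[0,20,15],0]
    - [[0,30,0],0]
    - [[0,35,0],0]
    - [[0,35,0],0]
    - [[0,35,0],0]
    - [[0,35,0],0]

```text
clock: 51.0
tool_pos: [0.4057, -0.0598, 0.1539]
orientation: [-176.5, -2.2, -179.4]
force: [0.7, -0.1, 0.8]
opening: 0.0328
```

Request:
move_arm:
  increments:
    - [[0,25,0],0]
    - [[0,15,0],0]
    - [[0,5,0],0]
    - [[0,0,0],0]
    - [[0,0,0],0]
    - [[0,0,0],0]
    - [[0,0,0],0]
    - [[0,0,0],0]

```text
clock: 51.8
tool_pos: [0.4051, -0.0116, 0.1568]
orientation: [-176.7, -2.0, -179.2]
force: [-0.1, 0.1, 0.5]
opening: 0.0329
```

```bash
cat > f.py <<'E'
from h import *
s=ctrl.snapshot("top"); crop(s,"t16.png",135,110,495,310,2.2); crop(s,"t16b.png",395,120,485,300,3.3); np.save("top.npy",s["color"])
w=ctrl.snapshot("side"); crop(w,"s16.png",150,80,550,390,2)
T={"clamp":(.6344,-.2859,-.7),"small":(.4275,-.2858,.3)}
E
python3 f.py
```

```text
(no output)
```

View pics/t16.png

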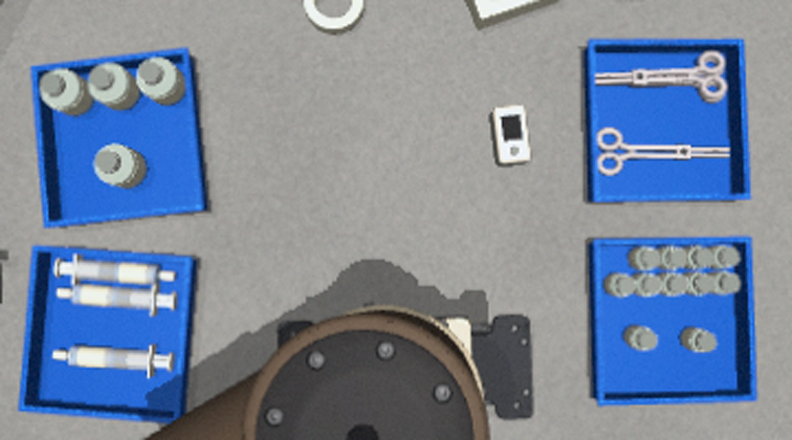

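View pics/s16.png

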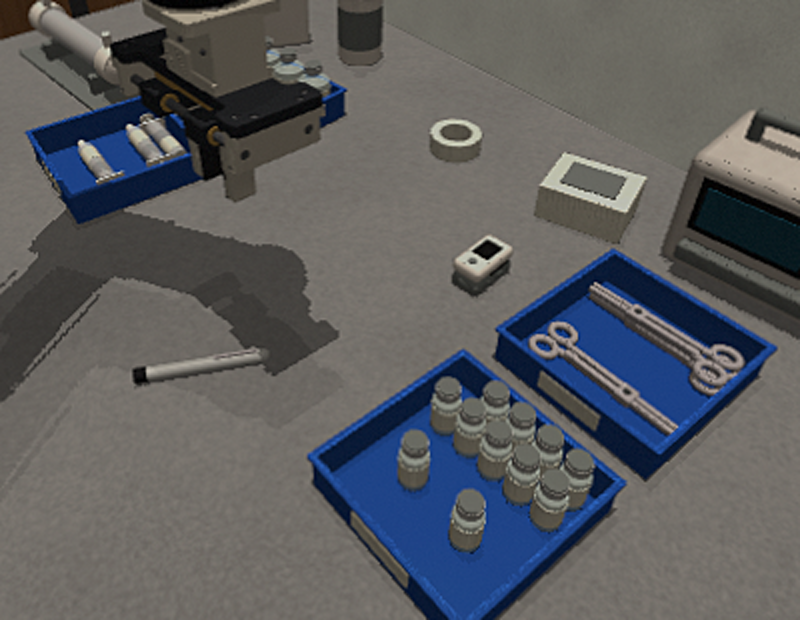

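View pics/t16b.png

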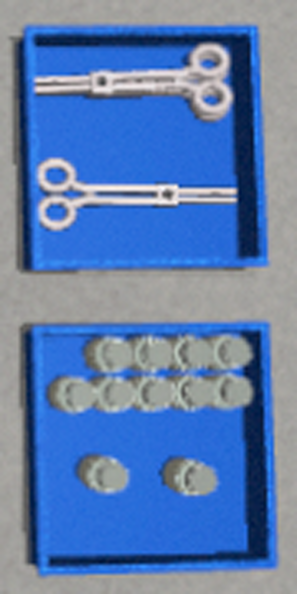

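```bash
python3 - <<'E'
from h import *
a=ctrl.snapshot("top"); b=ctrl.snapshot("side")
def tri(p,q):
    o1,d1=ray(a,p);o2,d2=ray(b,q)
    x=np.linalg.lstsq(np.c_[d1,-d2],o2-o1,rcond=None)[0]; A=o1+d1*x[0];B=o2+d2*x[1]; return ((A+B)/2).round(4),np.linalg.norm(A-B).round(4)
f=lambda x,y:(395+x/3.3-.35,120+y/3.3-.35); g=lambda x,y:(150+x/2-.25,80+y/2-.25)
print("tip",tri(f(237,195),g(677,429)),"rings",tri(f(58,174),g(562,334)),tri(f(58,212),g(545,345)))
print("stock-wall corner rim",tri(f(272,570) if 0 else f(270,262),g(650,474)))
print("clamp tip/ring on floor", plane(a,f(237,195),.0075)[:2],(plane(a,f(57,174),.0075)+plane(a,f(57,212),.0075))[:2]/2)
for n,p in(("A",f(104,474)),("B",f(197,479))): print(n,plane(a,p,.055)[:2])
E
```

```text
tip (array([ 0.6025, -0.3592,  0.0151]), np.float64(0.001)) rings (array([ 0.6194, -0.2318,  0.0077]), np.float64(0.0023)) (array([ 0.5929, -0.2313,  0.0106]), np.float64(0.0008))
stock-wall corner rim (array([ 0.5503, -0.3745,  0.0213]), np.float64(0.0115))
clamp tip/ring on floor [ 0.6038605  -0.36259654] [ 0.60664844 -0.23150182]
A [ 0.41077723 -0.24614793]
B [ 0.40601328 -0.30959418]
```

```bash
python3 - <<'E'
from h import *
b=ctrl.snapshot("side"); crop(b,"s17.png",400,220,510,310,7)
E
```

```text
(no output)
```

View pics/s17.png

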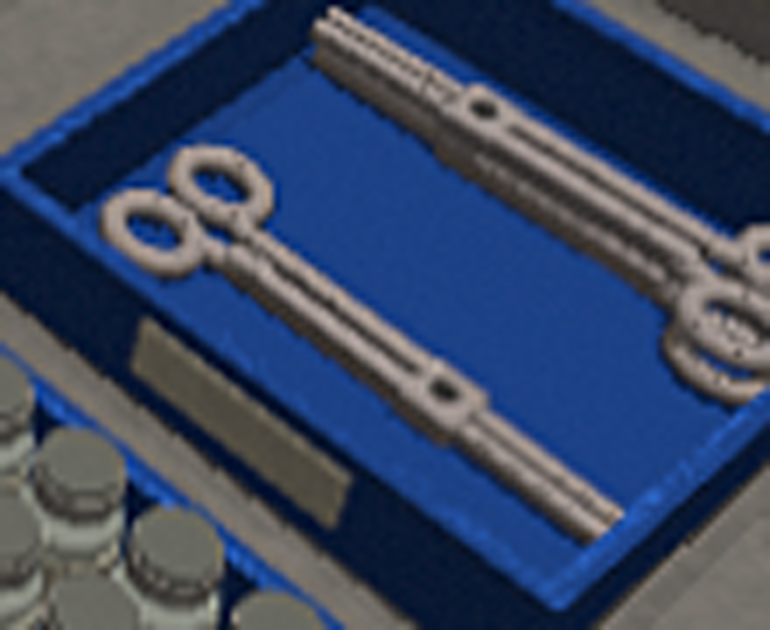

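```bash
python3 -c "
from plant import ctrl
print(ctrl.get_obs()['qvel'].round(2)); print(ctrl.close_job())"
```

```text
[ 0.19 -0.1  -0.05 -0.02 -0.01 -0.09]
the job is handed in; nothing more can be done
None
```

I put all five supplies into the free near halves of their trays and released them. I handed the job in at about 52 s on the clock, with the arm clear of everything. No verdict was reported.

**Last pictures (top and side):**
- **Vials:** all three stand upright in their trays. From the top view, the small vials are near (0.41, -0.25) and (0.41, -0.31).
- **Syringe and clamp:** both lie flat and parallel to the stock.
- **Oximeter:** it appears not to have moved.

**Checks that disagreed:**
- **Clamp tip height:** measuring across the two views put the tip at z ≈ 15 mm, where about 7.5 mm was expected. The near wall hides the true tip in the side view. The rings measured 8–11 mm, and the close-up shows the clamp flat and below the rim, so I took the 15 mm as a measuring error.
- **Clamp fit:** the tip sits close to the right-hand wall, which is expected as the clamp has only about 4 mm of slack at each end.
- **Tool tilt:** the tool drifted up to about 5° off vertical during the job. I kept the yaw almost the same from pick to place for each vial (within about 6°), and they settled upright.

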